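Park the rolling tin, chock it and weight the chock

ROBOT

A 7-joint arm with a two-finger parallel gripper is mounted at the origin on a cart in front of the work surface, level with it; the furniture and walls round the work are solid. World frame = base frame: x ahead of the robot, y to its left, z up, the work surface at z = 0. Lengths are in m, angles in rad, forces in N, time in s.
With the tool pointing down it reaches from about 0.425 to 0.875 m from the base axis. Payload 4.7 kg.
Tool frame: the origin (TCP) lies where the fingers leave the gripper's body, on its centre line; the fingertips stand 70 mm ahead of it and the grasp point (between the pads) lies 51 mm ahead of it; z points along the fingers, y is the line along which they close (so a half turn about z gives the same grasp; the last joint's range is limited). The gripper opens to 87 mm and grips with 3 to 60 N. Pads are 19 mm wide; open, the fingers measure 117 mm over their backs; the gripper's body (75 mm by 190 mm) begins 51 mm behind the grasp point.
Start: joints at [-1.248, 0.321, -0.07, 1.45, 0.023, 1.371, -0.057], TCP at [0.198, 0.619, 0.292] pointing down, gripper open.
Joint ranges: [-2.86, 2.86], [-0.3, 2.09], [-1.38, 1.24], [0.06, 2.45], [-1.56, 4.7], [0.09, 2.05], [-2.69, 2.69]. Speed limits (rad/s): [2.57, 2.57, 3.14, 3.14, 3.14, 3.14, 3.14].

INTERFACE

Orientations are given as a rotation vector (axis times angle).
In Python, from bench import get_state, get_image, get_calibration, close_job gives the robot as it stands.
- The arm moves only by the tool send_rows, never from a script. Its argument "rows" is a list of rows, each an object of numbers: "hand": the finger opening in mm, from 0 to 87; "x", "y", "z": the shift along the world's x, y, z in mm; "roll": the turn about the world's z in degrees. A call has 1 to 10 rows; each row shifts and turns the commanded pose from where the row before left it; what a row does not reach is not made up. A row lasts 1/10 s, in which the tool goes at most 50 mm and 8.59 degrees, less where a joint would pass 70% of its speed; a pose out of reach is approached as far as the arm can. A call is refused whole if a number of a shift passes 50 or a number of a turn 8.59, either way. A call with a gripper value outside its range is refused whole. The fingers move at their own pace and stop on an object; "force" is the grip in N (left out, the last holds). Time passes only in rows, so rows that do not move let the fingers close. It gives the time, the measured TCP pose, the force, the opening and the grip force at its end, in the units of the state.
- get_state(): the state, without advancing time (a new reading comes with each control period).
- get_image(name): name is "side" or "top" or "wrist"; returns the picture (480x640x3 uint8, blue, green, red); there is no depth.
- get_calibration(name): a dict with "mtx" (3x3 intrinsics, pixels), "world_from_camera" (4x4, takes a point from camera to world coordinates). Camera axes: x right, y down, z forward; pixel columns grow to the right and rows downward; lengths in m; the calibration is good to about 2 mm. A picture is of the moment at which its call begins: read the wrist's pose just before it. get_calibration takes no time and is no camera call; for the wrist camera it gives the pose at the moment of the call.
- close_job(): hands the job in; it is judged then, once.
The state is a dict: "time": time; "joint_positions": joint angles; "qd": joint speeds; "joint_torque": joint torques, N m; "position": TCP position; "tool_rot": TCP orientation; "ft_force": force on the tool from outside, world axes, zero at the start; "torque": the same for the moment, N m; "grip_width": opening from 0.0 (shut) to 1.0 (fully open); "grip_force": force on a finger pad.
Only numpy, scipy, OpenCV 4.12 (cv2) and the standard library are available. Lean on these libraries where they do the work, as an engineer would, in place of code of your own. Each camera call takes 0.05 s, during which the arm holds its last target. There are 200 camera calls.

TASK

The tin lying on its side must not roll off the open left end of the worktop: without lifting it, roll it (do not just drag it) to the left along the worktop and stop it lying still on the middle of the mat's red stripe. Then chock it: lay the tea box flat on the mat on the tin's left, lengthwise, with one small end close up against the middle of the tin, and finally stand the honey jar upright on top of the box to weight it. The tin must stay on its stripe, and the salt shaker must stay where it is.

Things in the scene. Friction and masses are not known exactly. Their poses are not given: they have to be found in the camera images.
- mat: thin grey mat 240 x 360 mm, flush on the worktop (take it as z = 0), fixed. Origin: centre of its red stripe, which is 180 mm long along mat x and 30 mm wide along mat y. Mat x points roughly away from the robot, mat y to the left, toward the open end of the worktop. The mat reaches from y = -145 to +215 mm
- tin: food tin on its side, cylinder 75.4 mm across, 110 mm long, 0.5 kg; starts 150 to 240 mm right (mat -y) of the stripe, axis within 0.1 rad of it. Origin: centre of the end away from the robot; z runs along the axis to the robot, x is radial, up at the start. Pushed at its side it rolls, and coasts on (13 cm from 0.13 m/s); open jaws 80 to 90 mm apart astride it roll and stop it
- tin_mid (a point): the middle of the tin, on its axis, 55 mm from either end; 37.7 mm above the worktop while the tin lies there
- tea_box: closed cardboard tea box, 70 (its x) x 133 (its y, lengthwise) x 62 mm high (z up), flat closed top, about 0.15 kg, lying flat. Origin: centre of its underside.
- honey_jar: glass honey jar with a red lid, upright, about 56 (its x) x 62 (its y) mm, 86 mm high, lid diameter 56 mm in the top 11 mm, about 0.36 kg. Origin: centre of its underside, z up. It and the tea box stand at the left of the mat, either one nearer to the robot.
- salt_shaker: salt shaker 44 mm wide, 90 mm high, bystander at the back; origin at its underside
Not all that is in view belongs to the job. What is shaped like the honey_jar but green is not meant. Of the things that look like the tea_box, take the one that is farthest from the robot's base at the start.

How it is judged:
By the outcome, as a careful person would: the job done as asked, in the order asked, and still so for the second after the job is handed in, with the robot touching nothing.
It also fails if it takes over 67 s, if anything falls off the work surface, if the arm or the gripper's body presses on something with over 40 N, if the wrist force passes 120 N, or if a joint passes its speed limit or range.

## Working session

There is one attempt and no reset: what is moved stays moved. The work goes in short steps, Python scripts to look and compute and a tool call to move; the robot and the scene stay as the last step left them, time stands still between calls to the robot, and variables do not carry over. Pictures are saved under pics/ and viewed, at most 10 in all, crops included, and the job is handed in when it is done.

Besides the shell and the picture viewer there is one more tool, called after "Emit:" by a JSON object that holds its "name" and its "arguments". send_rows: Moves the arm, as the interface text tells. Its arguments: {"type":"object","properties":{"rows":{"type":"array","items":{"type":"object","properties":{"hand":{"type":"number"},"x":{"type":"number"},"y":{"type":"number"},"z":{"type":"number"},"roll":{"type":"number"}}}},"force":{"type":"number"}},"required":["rows"]}

```bash
ls; mkdir -p pics
python3 - <<'E'
from bench import *
import cv2
s=get_state();print(s['time'],s['position'],s['tool_rot'],s['grip_width'])
for n in('top','side'):
    c=get_calibration(n);print(n,c['mtx'],c['world_from_camera'])
    cv2.imwrite(f'pics/{n}0.png',get_image(n))
E
```

```text
pics
0.0 [0.19745386 0.61884524 0.29116225] [-4.83029223e-01 -3.10402277e+00  2.97321054e-03] 1.0012595724122546
top [[492.78840087   0.         319.04951065]
 [  0.         492.78840087 245.71935555]
 [  0.           0.           1.        ]] [[-0.02598501 -0.99173768  0.12562309  0.38234481]
 [-0.99960472  0.02442845 -0.01391562  0.02320801]
 [ 0.01073187 -0.12593503 -0.99198044  1.09699477]
 [ 0.          0.          0.          1.        ]]
side [[550.93198307   0.         315.98611489]
 [  0.         550.93198307 250.08811587]
 [  0.           0.           1.        ]] [[-0.98897437 -0.06902639  0.13101547  0.3737404 ]
 [-0.14790876  0.41705904 -0.89676349  1.13980787]
 [ 0.00725916 -0.90625444 -0.42267031  0.5740188 ]
 [ 0.          0.          0.          1.        ]]
```

View pics/top0.png

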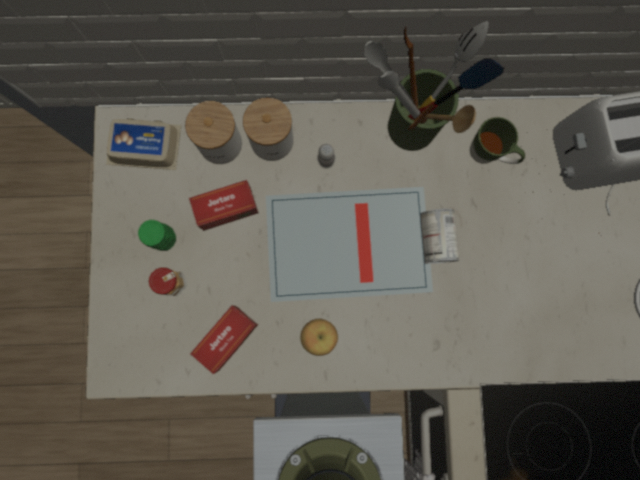

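View pics/side0.png

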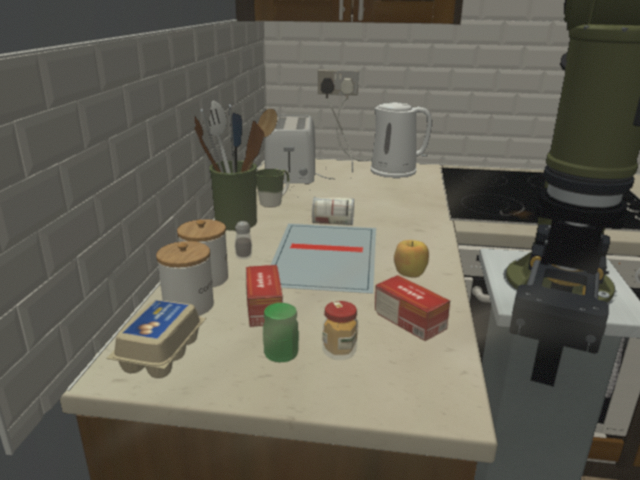

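Top view: the stripe is at about (364,243) and the tin at (440,236). The target box is the upper red one at (224,204), the honey jar is at (164,281) and the salt is at (326,155). The lower red box, the green jar and the apple are distractors.

```bash
cat > h.py <<'E'
from bench import *
import cv2, numpy as np
def ray(cal,u,v,z):
    T=cal['world_from_camera'];d=T[:3,:3]@np.linalg.solve(cal['mtx'],[u,v,1.]);o=T[:3,3]
    return (o+d*(z-o[2])/d[2])
def red(im,vmin=80):
    h=cv2.cvtColor(im,cv2.COLOR_BGR2HSV)
    return (((h[...,0]<8)|(h[...,0]>172))&(h[...,1]>140)&(h[...,2]>vmin)).astype(np.uint8)
E
python3 - <<'E'
from h import *
im=cv2.imread('pics/top0.png');c=get_calibration('top')
m=red(im,60)
n,l,st,ce=cv2.connectedComponentsWithStats(m)
hs=cv2.cvtColor(im,cv2.COLOR_BGR2HSV)
for i in range(1,n):
    if st[i,4]<100: continue
    ys,xs=np.where(l==i); r=cv2.minAreaRect(np.c_[xs,ys].astype(np.float32))
    v=hs[...,2][l==i]
    print(st[i],ce[i],r,np.percentile(v,[5,25,50,75,95]))
    for z in(0,.062,.086):
        print(z,[np.round(ray(c,*p,z)[:2],4).tolist() for p in cv2.boxPoints(r)],np.round(ray(c,*r[0],z)[:2],4))
a=cv2.resize(im[200:270,410:470],None,fx=7,fy=7,interpolation=cv2.INTER_CUBIC)
b=cv2.resize(im[173:238,185:265],None,fx=4,fy=4,interpolation=cv2.INTER_CUBIC)
o=np.zeros((490,750,3),np.uint8);o[:490,:420]=a;o[:260,425:745]=b
cv2.imwrite('pics/crop1.png',o)
E
```

```text
[ 191  181   63   45 1422] [222.39943741 203.32489451] ((222.39797973632812, 203.4269561767578), (29.761816024780273, 59.82476043701172), 72.47443389892578) [100. 111. 115. 119. 123.]
0 [[0.6369, 0.2986], [0.6757, 0.1693], [0.6094, 0.1496], [0.5712, 0.2781]] [0.6231 0.2241]
0.062 [[0.6225, 0.2831], [0.6592, 0.1611], [0.5966, 0.1424], [0.5606, 0.2637]] [0.6095 0.2127]
0.086 [[0.6169, 0.2771], [0.6527, 0.1579], [0.5916, 0.1397], [0.5564, 0.2581]] [0.6043 0.2083]
[356 204  17  78 886] [363.60835214 242.50677201] ((363.584228515625, 242.4561767578125), (77.83140563964844, 11.467793464660645), 85.71085357666016) [149. 150. 151. 151. 152.]
0 [[0.6145, -0.0762], [0.6159, -0.1022], [0.4396, -0.1085], [0.4383, -0.0829]] [ 0.5262 -0.0925]
0.062 [[0.6014, -0.0705], [0.6027, -0.0951], [0.4363, -0.101], [0.4351, -0.0769]] [ 0.5181 -0.0859]
0.086 [[0.5963, -0.0684], [0.5976, -0.0924], [0.4351, -0.0982], [0.4339, -0.0746]] [ 0.5149 -0.0834]
[150 268  26  26 431] [161.31786543 281.53596288] ((162.50001525878906, 281.0), (24.748737335205078, 24.748737335205078), 45.0) [ 93.5 107.  108.  109.  111. ]
0 [[0.452, 0.3954], [0.49, 0.3573], [0.45, 0.3181], [0.4124, 0.3562]] [0.451  0.3567]
0.062 [[0.4481, 0.3743], [0.4839, 0.3384], [0.4462, 0.3014], [0.4107, 0.3374]] [0.4471 0.3379]
0.086 [[0.4465, 0.3662], [0.4815, 0.3311], [0.4447, 0.295], [0.4101, 0.3301]] [0.4456 0.3306]
[ 192  307   62   66 1573] [223.25937699 339.3280356 ] ((223.21176147460938, 339.2529602050781), (30.80412483215332, 63.669090270996094), 40.60129928588867) [101.6 111.  115.  118.  122. ]
0 [[0.2919, 0.2932], [0.3941, 0.2027], [0.349, 0.1516], [0.2479, 0.2423]] [0.3203 0.2227]
0.062 [[0.297, 0.2779], [0.3934, 0.1926], [0.3509, 0.1444], [0.2555, 0.2299]] [0.3238 0.2114]
0.086 [[0.299, 0.272], [0.3931, 0.1887], [0.3516, 0.1416], [0.2584, 0.2252]] [0.3252 0.2071]
```

View pics/crop1.png

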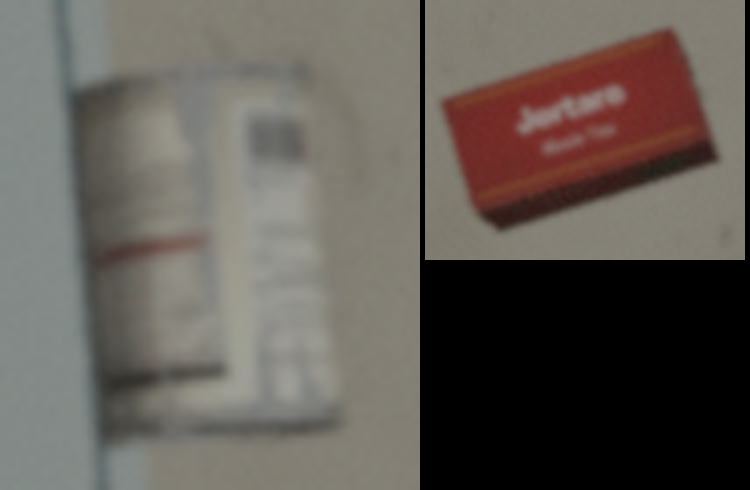

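Run:
```python
from h import *
c=get_calibration('top')
P=[ray(c,*p,.0377)[:2] for p in[(436.8,211.1),(441.5,261.1),(439.1,236)]]
print('tin',np.round(P,4),'ang',np.arctan2(*(P[0]-P[1])[::-1]))
B=np.array([ray(c,*p,.062)[:2] for p in[(188.75,198),(246.75,180),(257.5,208),(198.3,225.5)]])
print('box',np.round(B,4),B.mean(0),[np.linalg.norm(B[i]-B[i-1]) for i in range(4)],'long ang',np.arctan2(*(B[0]+B[3]-B[1]-B[2])[::-1]))
print('jar',ray(c,162,281,.086),'salt',ray(c,326,150,.09),'apple',ray(c,320,337,.05), 'green',ray(c,153,234,.086))
from scipy.spatial.transform import Rotation as R
s=get_state();print(R.from_rotvec(s['tool_rot']).as_matrix(), s['joint_positions'])
```

```text
tin [[ 0.5866 -0.2517]
 [ 0.4764 -0.2557]
 [ 0.5314 -0.2536]] ang 0.03643057514313718
box [[0.6231 0.2845]
 [0.6596 0.1604]
 [0.5978 0.138 ]
 [0.563  0.2638]] [0.61086988 0.21166123] [np.float64(0.06352368391939894), np.float64(0.12932657525056548), np.float64(0.06578573314969763), np.float64(0.13058348074592685)] long ang 1.849168608627388
jar [0.44565879 0.33161762 0.086     ] salt [ 0.71325896 -0.01089339  0.09      ] apple [0.32239989 0.01153583 0.05      ] green [0.54323612 0.35151012 0.086     ]
[[-9.52690711e-01  3.03941094e-01 -4.70266675e-04]
 [ 3.03941451e-01  9.52689223e-01 -1.68493710e-03]
 [-6.41036341e-05 -1.74815746e-03 -9.99998470e-01]] [-1.24787256  0.32174157 -0.07009128  1.45159427  0.02257028  1.37079274
 -0.05693247]
```

Emit:
{"name": "send_rows", "arguments": {"rows": [{"x":16,"y":-18,"hand":87},{"x":31,"y":-37},{"x":31,"y":-37},{"x":31,"y":-37},{"x":31,"y":-37},{"x":31,"y":-37},{"x":31,"y":-37},{"x":31,"y":-37},{"x":20,"y":-42},{"x":7,"y":-48}]}}

```text
schema error: expected keys hand, x, y, z, roll
```

Emit:
{"name": "send_rows", "arguments": {"rows": [{"x":7,"y":-48,"roll":2},{"x":7,"y":-48,"roll":4},{"x":7,"y":-48,"roll":4},{"x":7,"y":-48,"roll":4},{"x":7,"y":-48,"roll":4},{"x":7,"y":-48,"roll":2,"z":-10},{"x":7,"y":-48,"z":-20},{"x":7,"y":-48,"z":-20},{"x":7,"y":-48,"z":-20},{"x":8,"y":-44,"z":-10}]}}

```text
schema error: expected keys hand, x, y, z, roll
```

Emit:
{"name": "send_rows", "arguments": {"rows": [{"y":-30},{},{}]}}

```text
schema error: expected keys hand, x, y, z, roll
```

Run:
```python
from h import *
c=get_calibration('wrist');print(c);cv2.imwrite('pics/w1.png',get_image('wrist'))
```

```text
{'mtx': array([[356.65292111,   0.        , 321.08271943],
       [  0.        , 356.65292111, 237.72578932],
       [  0.        ,   0.        ,   1.        ]]), 'world_from_camera': array([[ 3.03412862e-01,  9.17992260e-01,  2.55403300e-01,
         1.27859716e-01],
       [ 9.52859185e-01, -2.92336692e-01, -8.12319650e-02,
         6.41847994e-01],
       [ 9.34406923e-05,  2.68010203e-01, -9.63416069e-01,
         3.82743311e-01],
       [ 0.00000000e+00,  0.00000000e+00,  0.00000000e+00,
         1.00000000e+00]])}
```

View pics/w1.png

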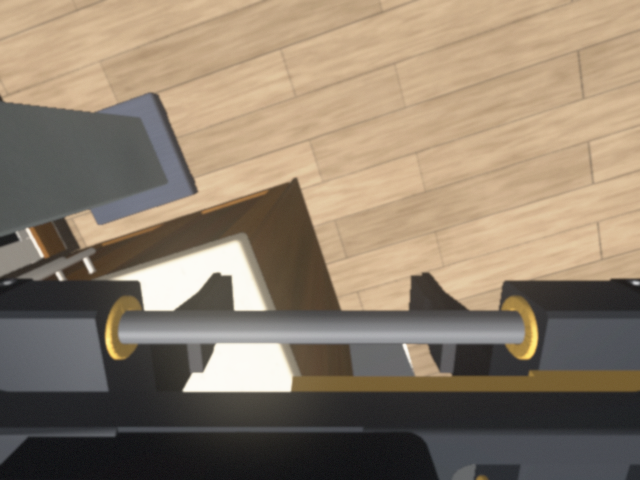

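The wrist view from the start pose shows the floor, with the fingers at columns 215 and 425. The move calls were refused because every key is required, so I'm resending them complete.

Emit:
{"name": "send_rows", "arguments": {"rows": [{"x":16,"y":-18,"z":0,"roll":0,"hand":87},{"x":31,"y":-37,"z":0,"roll":0,"hand":87},{"x":31,"y":-37,"z":0,"roll":0,"hand":87},{"x":31,"y":-37,"z":0,"roll":0,"hand":87},{"x":31,"y":-37,"z":0,"roll":0,"hand":87},{"x":31,"y":-37,"z":0,"roll":0,"hand":87},{"x":31,"y":-37,"z":0,"roll":0,"hand":87},{"x":31,"y":-37,"z":0,"roll":0,"hand":87},{"x":20,"y":-42,"z":0,"roll":0,"hand":87},{"x":7,"y":-48,"z":0,"roll":0,"hand":87}]}}

```text
time: 1.15
position: [0.4591, 0.2504, 0.2919]
tool_rot: [0.485, 3.103, -0.0]
ft_force: [0.4, 0.2, 0.7]
grip_width: 0.997
grip_force: 0.0
```

Emit:
{"name": "send_rows", "arguments": {"rows": [{"x":7,"y":-48,"z":0,"roll":2,"hand":87},{"x":7,"y":-48,"z":0,"roll":4,"hand":87},{"x":7,"y":-48,"z":0,"roll":4,"hand":87},{"x":7,"y":-48,"z":0,"roll":4,"hand":87},{"x":7,"y":-48,"z":0,"roll":4,"hand":87},{"x":7,"y":-48,"z":-10,"roll":2,"hand":87},{"x":7,"y":-48,"z":-20,"roll":0,"hand":87},{"x":7,"y":-48,"z":-20,"roll":0,"hand":87},{"x":7,"y":-48,"z":-20,"roll":0,"hand":87},{"x":8,"y":-44,"z":-10,"roll":0,"hand":87}]}}

```text
time: 2.15
position: [0.5266, -0.2185, 0.2135]
tool_rot: [0.063, -3.139, -0.001]
ft_force: [1.2, 0.5, -0.4]
grip_width: 1.001
grip_force: 0.0
```

Emit:
{"name": "send_rows", "arguments": {"rows": [{"x":0,"y":-30,"z":0,"roll":0,"hand":87},{"x":0,"y":0,"z":0,"roll":0,"hand":87},{"x":0,"y":0,"z":0,"roll":0,"hand":87}]}}

```text
time: 2.45
position: [0.5272, -0.2473, 0.2147]
tool_rot: [0.06, -3.14, -0.001]
ft_force: [-0.6, 0.6, 0.1]
grip_width: 1.001
grip_force: 0.0
```

Run:
```python
from h import *
c=get_calibration('wrist');print(c['world_from_camera']);cv2.imwrite('pics/w2.png',get_image('wrist'))
np.save('w2.npy',c['world_from_camera'])
```

```text
[[-0.03900185  0.96278782  0.26742935  0.45421604]
 [ 0.99923627  0.03693732  0.01274825 -0.24969871]
 [ 0.00239574  0.26772232 -0.96349314  0.30623871]
 [ 0.          0.          0.          1.        ]]
```

View pics/w2.png

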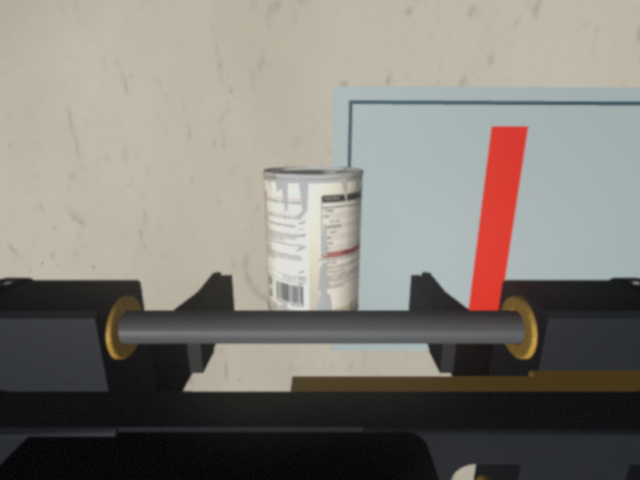

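The wrist view shows the tin upright in the picture, with its edges at columns 264/363 (row 180) and 268/359 (row 295). The far end is at row 170.

Run:
```python
from h import *
im=cv2.imread('pics/w2.png').astype(int);c=dict(mtx=get_calibration('wrist')['mtx'],world_from_camera=np.load('w2.npy'))
h=cv2.cvtColor(im.astype(np.uint8),cv2.COLOR_BGR2GRAY).astype(float)
for v in(185,200,240,280,300):
    g=np.abs(np.gradient(cv2.GaussianBlur(h,(3,7),1)[v]))
    a=250+np.argmax(g[250:285]);b=345+np.argmax(g[345:378])
    print(v,a,b,np.round(ray(c,(a+b)/2,v,.0377),4))
print('far end',ray(c,313,168,.075),'stripe far',ray(c,509,126,0),'line',ray(c,487,300,0))
```

```text
185 276 362 [ 0.4878 -0.2493  0.0377]
200 267 361 [ 0.4993 -0.2527  0.0377]
240 270 360 [ 0.5308 -0.2508  0.0377]
280 272 359 [ 0.5644 -0.2493  0.0377]
300 271 358 [ 0.582  -0.2495  0.0377]
far end [ 0.47244582 -0.25359525  0.075     ] stripe far [ 0.43819558 -0.09522778  0.        ] line [ 0.59381637 -0.08780562  0.        ]
```

Emit:
{"name": "send_rows", "arguments": {"rows": [{"x":0,"y":-4,"z":-15,"roll":0,"hand":87},{"x":0,"y":0,"z":-35,"roll":0,"hand":87},{"x":0,"y":0,"z":-25,"roll":0,"hand":87},{"x":0,"y":0,"z":-20,"roll":0,"hand":87},{"x":0,"y":0,"z":-20,"roll":0,"hand":87},{"x":0,"y":0,"z":-11,"roll":0,"hand":87},{"x":0,"y":0,"z":0,"roll":0,"hand":82},{"x":0,"y":0,"z":0,"roll":0,"hand":82}]}}

```text
time: 3.3
position: [0.5279, -0.2506, 0.0894]
tool_rot: [-0.065, 3.141, 0.0]
ft_force: [-0.6, -0.2, 0.4]
grip_width: 0.951
grip_force: 0.0
```

Emit:
{"name": "send_rows", "arguments": {"rows": [{"x":0,"y":2,"z":0,"roll":0,"hand":82},{"x":0,"y":4,"z":0,"roll":0,"hand":82},{"x":0,"y":6,"z":0,"roll":0,"hand":82},{"x":-1,"y":8,"z":0,"roll":0,"hand":82},{"x":0,"y":10,"z":0,"roll":0,"hand":82},{"x":0,"y":10,"z":0,"roll":0,"hand":82},{"x":-1,"y":10,"z":0,"roll":0,"hand":82},{"x":0,"y":10,"z":0,"roll":0,"hand":82},{"x":0,"y":10,"z":0,"roll":0,"hand":82},{"x":-1,"y":10,"z":0,"roll":0,"hand":82}]}}

```text
time: 4.3
position: [0.5247, -0.17, 0.0891]
tool_rot: [-0.064, 3.141, 0.0]
ft_force: [0.4, -1.0, -0.5]
grip_width: 0.947
grip_force: 0.1
```

Emit:
{"name": "send_rows", "arguments": {"rows": [{"x":0,"y":10,"z":0,"roll":0,"hand":82},{"x":0,"y":10,"z":0,"roll":0,"hand":82},{"x":-1,"y":10,"z":0,"roll":0,"hand":82},{"x":0,"y":10,"z":0,"roll":0,"hand":82},{"x":0,"y":10,"z":0,"roll":0,"hand":82},{"x":0,"y":9,"z":0,"roll":0,"hand":82},{"x":0,"y":8,"z":0,"roll":0,"hand":82},{"x":0,"y":6,"z":0,"roll":0,"hand":82},{"x":0,"y":4,"z":0,"roll":0,"hand":82},{"x":0,"y":2,"z":0,"roll":0,"hand":82}]}}

```text
time: 5.3
position: [0.5236, -0.0916, 0.0891]
tool_rot: [-0.064, 3.141, 0.0]
ft_force: [0.3, -0.6, 0.4]
grip_width: 0.945
grip_force: 0.0
```

Emit:
{"name": "send_rows", "arguments": {"rows": [{"x":0,"y":0,"z":0,"roll":0,"hand":79},{"x":0,"y":0,"z":0,"roll":0,"hand":79},{"x":0,"y":0,"z":0,"roll":0,"hand":79},{"x":0,"y":0,"z":0,"roll":0,"hand":79}]}}

```text
time: 5.7
position: [0.5235, -0.0924, 0.0891]
tool_rot: [-0.062, 3.141, -0.0]
ft_force: [-1.1, 0.1, -0.8]
grip_width: 0.905
grip_force: 0.0
```

Run:
```python
from h import *
c=get_calibration('wrist');a=get_image('wrist');b=get_image('top')
np.save('w3.npy',c['world_from_camera']);cv2.imwrite('pics/t3.png',b)
o=np.zeros((360,800,3),np.uint8)
o[:,:480]=cv2.resize(a,(480,360));o[:,490:790]=cv2.resize(b[185:305,320:420],(300,360))
cv2.imwrite('pics/m3.png',o)
```

```text
(no output)
```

View pics/m3.png

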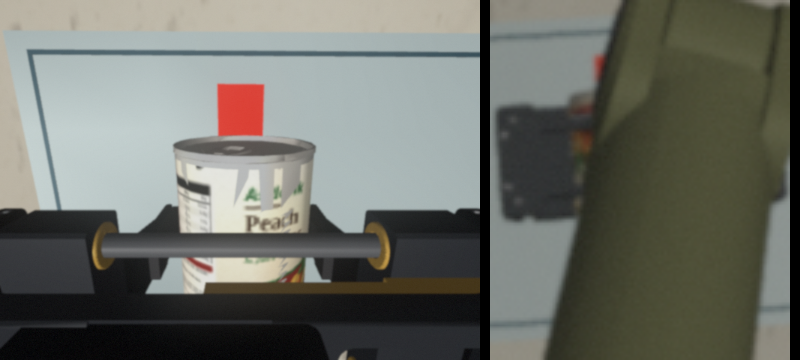

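The tin lies between the fingers, centred on the stripe (wrist: stripe end at column 241, tin at 244). Next I release, rise, and check the canister clearance at the box.

Emit:
{"name": "send_rows", "arguments": {"rows": [{"x":0,"y":0,"z":0,"roll":0,"hand":82},{"x":0,"y":0,"z":0,"roll":0,"hand":87},{"x":0,"y":0,"z":0,"roll":0,"hand":87},{"x":0,"y":0,"z":20,"roll":0,"hand":87},{"x":0,"y":0,"z":40,"roll":0,"hand":87},{"x":0,"y":0,"z":45,"roll":0,"hand":87},{"x":0,"y":10,"z":45,"roll":0,"hand":87},{"x":0,"y":30,"z":20,"roll":-5,"hand":87},{"x":0,"y":45,"z":0,"roll":-8,"hand":87},{"x":0,"y":45,"z":0,"roll":-8,"hand":87}]}}

```text
time: 6.8
position: [0.5241, 0.0352, 0.2605]
tool_rot: [0.504, 3.098, 0.003]
ft_force: [0.3, 0.3, -0.4]
grip_width: 1.0
grip_force: 0.0
```

Emit:
{"name": "send_rows", "arguments": {"rows": [{"x":15,"y":45,"z":0,"roll":-8,"hand":87},{"x":15,"y":45,"z":0,"roll":-8,"hand":87},{"x":15,"y":40,"z":0,"roll":-8,"hand":87},{"x":15,"y":30,"z":0,"roll":-8,"hand":87},{"x":15,"y":15,"z":0,"roll":-8,"hand":87},{"x":12,"y":0,"z":0,"roll":-8,"hand":87},{"x":0,"y":0,"z":0,"roll":-7,"hand":87},{"x":0,"y":0,"z":0,"roll":0,"hand":87},{"x":0,"y":0,"z":0,"roll":0,"hand":87}]}}

```text
time: 7.7
position: [0.6105, 0.2095, 0.2589]
tool_rot: [-1.866, -2.527, 0.001]
ft_force: [0.2, 0.9, 0.2]
grip_width: 1.001
grip_force: 0.0
```

Run:
```python
from h import *
t=get_calibration('top');s=get_calibration('side')
print('front bottom L',ray(t,222,162,0),ray(s,192,313,0),'R',ray(t,275,158,0),ray(s,215,283,0))
print('lid front at z',[ray(t,211,150,z)[:2].round(3) for z in(.1,.12)])
st=get_state();print(st['joint_positions'])
c=get_calibration('wrist');a=get_image('wrist');b=get_image('top')
np.save('w4.npy',c['world_from_camera']);cv2.imwrite('pics/t4.png',b);cv2.imwrite('pics/w4.png',a)
o=np.zeros((480,800,3),np.uint8)
o[:360,:480]=cv2.resize(a,(480,360));o[:,490:790]=cv2.resize(b[195:291,320:380],(300,480))
cv2.imwrite('pics/m4.png',o)
```

```text
front bottom L [0.71980717 0.22485128 0.        ] [0.7497194  0.25249689 0.        ] R [0.72650407 0.10356078 0.        ] [0.74370836 0.12567851 0.        ]
lid front at z [array([0.715, 0.229]), array([0.709, 0.225])]
[-0.81627007  0.3599629   0.56983942  1.52796818 -0.19771951  1.31209039
  0.07380305]
```

View pics/m4.png

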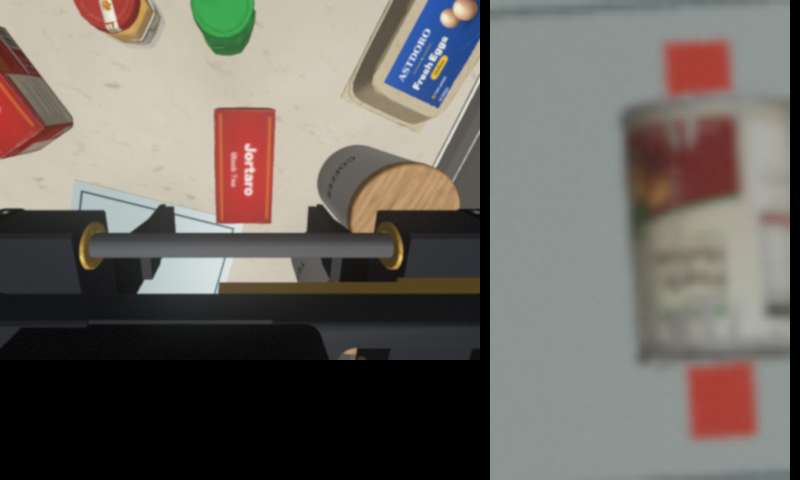

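Run:
```python
from h import *
def tri(obs):
    A=np.zeros((3,3));b=np.zeros(3)
    for n,u,v in obs:
        c=get_calibration(n);T=c['world_from_camera'];d=T[:3,:3]@np.linalg.solve(c['mtx'],[u,v,1.]);d/=np.linalg.norm(d)
        M=np.eye(3)-np.outer(d,d);A+=M;b+=M@T[:3,3]
    return np.linalg.solve(A,b)
print('knob/lid L',tri([('top',210,127),('side',186,253)]),'R',tri([('top',268,121),('side',203,229)]))
t=get_calibration('top')
for z in(.1,.11,.12,.13):print(z,'lid L bottom edge',ray(t,212,151,z)[:2],'right',ray(t,236,128,z)[:2],'left',ray(t,186,124,z)[:2])
c=dict(mtx=get_calibration('wrist')['mtx'],world_from_camera=np.load('w4.npy'))
m=red(cv2.imread('pics/w4.png'),70)
n,l,st,ce=cv2.connectedComponentsWithStats(m)
for i in range(1,n):
    if st[i,4]>4000:
        ys,xs=np.where(l==i);r=cv2.minAreaRect(np.c_[xs,ys].astype(np.float32))
        P=np.array([ray(c,*p,.062)[:2] for p in cv2.boxPoints(r)]);print(st[i],np.round(P,4),P.mean(0))
im=cv2.imread('pics/t4.png')
ys,xs=np.where(red(im)[195:290,345:385]);g=cv2.GaussianBlur(cv2.cvtColor(im,cv2.COLOR_BGR2GRAY).astype(float),(3,3),0)
for v in(222,235,250,262):
    q=np.gradient(g[v]);print(v,[(u,round(q[u])) for u in range(340,395) if abs(q[u])>9])
q=np.gradient(g[:,362]);print([(u,round(q[u])) for u in range(195,295) if abs(q[u])>9])
```

```text
knob/lid L [0.75906301 0.22785628 0.11850198] R [0.76775425 0.10801414 0.118777  ]
0.1 lid L bottom edge [0.71315766 0.22724626] right [0.76193198 0.17705697] left [0.77296064 0.28176077]
0.11 lid L bottom edge [0.70983956 0.22519973] right [0.75812467 0.17551385] left [0.76904271 0.27916745]
0.12 lid L bottom edge [0.70652146 0.2231532 ] right [0.75431735 0.17397072] left [0.76512478 0.27657413]
0.13 lid L bottom edge [0.70320336 0.22110666] right [0.75051004 0.17242759] left [0.76120685 0.2739808 ]
[   0   54   88  156 4613] [[0.2951 0.2129]
 [0.3475 0.2694]
 [0.4179 0.2039]
 [0.364  0.1396]] [0.35612873 0.20647353]
[ 287  146   79  151 9226] [[0.5999 0.1443]
 [0.5654 0.2672]
 [0.6237 0.2852]
 [0.6654 0.1645]] [0.6135836  0.21529661]
222 [(345, -15), (346, -26), (347, -25), (348, -13), (355, 10), (361, -13), (362, -10), (367, 11), (368, 23), (369, 27), (370, 21), (371, 12)]
235 [(346, -15), (347, -23), (348, -21), (349, -10)]
250 [(347, -10), (348, -15), (349, -10), (367, 13), (368, 10)]
262 [(348, -11), (349, -13)]
[(196, 11), (202, -12), (203, -18), (204, -14), (212, 9), (213, 11), (214, 9), (217, -11), (218, -15), (219, -12), (234, 18), (235, 27), (236, 25), (237, 14), (251, 9), (263, -11), (264, -13), (281, 11), (282, 16), (283, 13), (289, -10), (292, 10)]
```

Emit:
{"name": "send_rows", "arguments": {"rows": [{"x":-5,"y":15,"z":0,"roll":0,"hand":87},{"x":-5,"y":15,"z":-10,"roll":0,"hand":87},{"x":0,"y":0,"z":-30,"roll":0,"hand":87},{"x":0,"y":0,"z":-35,"roll":0,"hand":87},{"x":0,"y":0,"z":-30,"roll":0,"hand":87},{"x":0,"y":0,"z":-20,"roll":0,"hand":87},{"x":0,"y":0,"z":-8,"roll":0,"hand":87},{"x":0,"y":0,"z":0,"roll":0,"hand":87}]}}

```text
time: 8.6
position: [0.5993, 0.2407, 0.1245]
tool_rot: [-1.867, -2.525, 0.003]
ft_force: [0.2, 0.2, -0.0]
grip_width: 1.001
grip_force: 0.0
```

Emit:
{"name": "send_rows", "arguments": {"rows": [{"x":0,"y":0,"z":-15,"roll":0,"hand":87},{"x":0,"y":0,"z":-15,"roll":0,"hand":87},{"x":0,"y":0,"z":-8,"roll":0,"hand":87},{"x":0,"y":0,"z":0,"roll":0,"hand":60},{"x":0,"y":0,"z":0,"roll":0,"hand":60},{"x":0,"y":0,"z":0,"roll":0,"hand":60},{"x":0,"y":0,"z":0,"roll":0,"hand":60},{"x":0,"y":0,"z":0,"roll":0,"hand":60}], "force": 25}}

```text
time: 9.4
position: [0.6013, 0.2397, 0.0888]
tool_rot: [1.869, 2.524, 0.002]
ft_force: [1.4, 0.2, 0.6]
grip_width: 0.796
grip_force: 25.0
```

Run:
```python
from h import *
t=get_calibration('top')
# tin in t4: left/right silhouette; left edge 346.3@222, 347.5@235,348.2@250,348.5@262 
g=cv2.GaussianBlur(cv2.imread('pics/t4.png'),(3,3),0).astype(float)
for v in(225,235,245,255,262):
    q=np.abs(np.gradient(g[v],axis=0)).sum(1);a=340+q[340:355].argmax();b=375+q[375:398].argmax()
    print(v,a,b,q[b].round(),ray(t,(a+b)/2,v,.0377).round(4))
for u in(360,368,376):
    q=np.abs(np.gradient(g[:,u],axis=0)).sum(1);a=210+q[210:224].argmax();b=260+q[260:272].argmax();print(u,a,b,ray(t,u,(a+b)/2,.06).round(4))
```

```text
225 347 379 20.0 [ 0.5597 -0.0887  0.0377]
235 347 379 16.0 [ 0.5376 -0.0878  0.0377]
245 347 380 22.0 [ 0.5157 -0.0881  0.0377]
255 348 375 44.0 [ 0.494  -0.083   0.0377]
262 349 384 16.0 [ 0.4785 -0.0932  0.0377]
360 213 264 [ 0.527  -0.0788  0.06  ]
368 218 267 [ 0.518  -0.0955  0.06  ]
376 217 263 [ 0.5229 -0.1128  0.06  ]
```

Emit:
{"name": "send_rows", "arguments": {"rows": [{"x":-2,"y":0,"z":10,"roll":0,"hand":60},{"x":-5,"y":0,"z":20,"roll":0,"hand":60},{"x":-10,"y":-10,"z":20,"roll":0,"hand":60},{"x":-10,"y":-20,"z":10,"roll":0,"hand":60},{"x":-10,"y":-30,"z":0,"roll":-2.7,"hand":60},{"x":-10,"y":-30,"z":0,"roll":-3,"hand":60},{"x":-10,"y":-30,"z":0,"roll":-3,"hand":60},{"x":-10,"y":-30,"z":0,"roll":-3,"hand":60},{"x":-10,"y":-25,"z":0,"roll":-3,"hand":60},{"x":-4,"y":-16,"z":0,"roll":0,"hand":60}]}}

```text
time: 10.4
position: [0.5185, 0.0462, 0.1485]
tool_rot: [-2.18, -2.261, 0.0]
ft_force: [-0.2, -0.7, -0.7]
grip_width: 0.796
grip_force: 25.0
```

Emit:
{"name": "send_rows", "arguments": {"rows": [{"x":0,"y":0,"z":-10,"roll":0,"hand":60},{"x":0,"y":0,"z":-20,"roll":0,"hand":60},{"x":0,"y":0,"z":-15,"roll":0,"hand":60},{"x":0,"y":0,"z":-8,"roll":0,"hand":60},{"x":0,"y":0,"z":-4,"roll":0,"hand":60},{"x":0,"y":0,"z":-2,"roll":0,"hand":60},{"x":0,"y":0,"z":0,"roll":0,"hand":60}]}}

```text
time: 11.1
position: [0.5201, 0.0487, 0.0893]
tool_rot: [2.177, 2.265, 0.0]
ft_force: [0.4, 0.1, -0.7]
grip_width: 0.793
grip_force: 25.0
```

Run:
```python
from h import *
a=get_image('side');b=get_image('top');cv2.imwrite('pics/t5.png',b);cv2.imwrite('pics/s5.png',a)
o=np.zeros((480,800,3),np.uint8)
o[:,:400]=cv2.resize(a[195:315,260:360],(400,480));o[:,400:]=cv2.resize(b[185:305,300:400],(400,480))
cv2.imwrite('pics/m5.png',o)
```

```text
(no output)
```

View pics/m5.png

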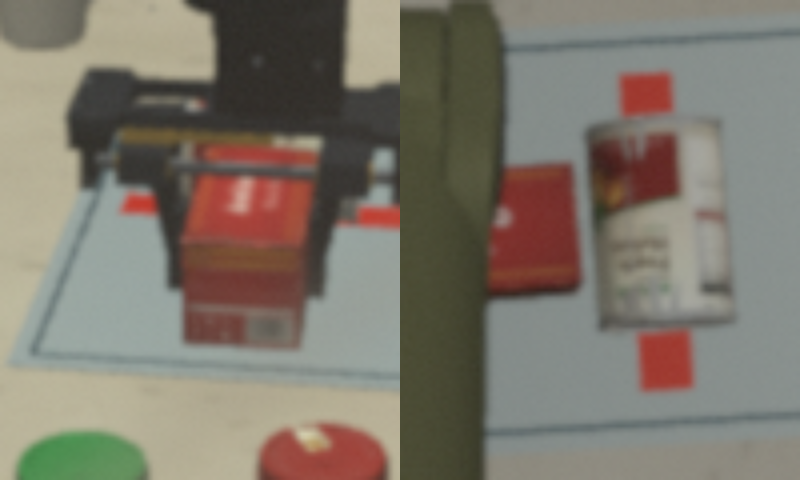

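The box is on the mat, square to the tin with a small gap. Box end edge in top pixels: (342.8,226.2)-(345.2,257). Tin edges: left 347.5→350, right 380.5→383.7.

Run:
```python
from h import *
t=get_calibration('top')
p,q=[ray(t,*k,.062)[:2] for k in((342.75,226.25),(345.25,257))];print('box end',p,q,(p+q)/2)
g=cv2.GaussianBlur(cv2.imread('pics/t5.png'),(3,3),0).astype(float)
o=t['world_from_camera'][:3,3]
for v in(222,232,242,252,260):
    e=np.abs(np.gradient(g[v],axis=0)).sum(1);w=(345,354);a=w[0]+e[w[0]:w[1]].argmax();e2=e[376:390];b=376+e2.argmax()
    th=[]
    for u in(a,b):
        r=ray(t,u,v,0)-o;th.append(np.arctan2(r[1],-r[2]))
    # circle radius R at height h: tangents -> each edge gives y
    R,h=.0377,.0377;H=o[2]-h
    yl=o[1]+H*np.tan(th[0])-R/np.cos(th[0]);yr=o[1]+H*np.tan(th[1])+R/np.cos(th[1])
    print(v,a,b,'x',ray(t,(a+b)/2,v,h)[0].round(4),'y from left',yl.round(4),'from right',yr.round(4))
m=red(cv2.imread('pics/t5.png'),140);ys,xs=np.where(m)
k=(xs>350)&(xs<376);r=cv2.minAreaRect(np.c_[xs,ys][k].astype(np.float32));print(r,ray(t,*r[0],0))
```

```text
box end [ 0.55394236 -0.04284397] [ 0.48804059 -0.04601757] [ 0.52099148 -0.04443077]
222 346 378 x 0.5663 y from left -0.0896 from right -0.0836
232 347 379 x 0.5442 y from left -0.091 from right -0.0849
242 348 379 x 0.5223 y from left -0.0925 from right -0.084
252 345 380 x 0.5005 y from left -0.0852 from right -0.0852
260 349 380 x 0.483 y from left -0.0933 from right -0.0845
((363.5704650878906, 242.45806884765625), (77.81932830810547, 11.454371452331543), 85.79464721679688) [ 0.52619025 -0.09243944  0.        ]
```

Emit:
{"name": "send_rows", "arguments": {"rows": [{"x":1,"y":-2,"z":0,"roll":0,"hand":60},{"x":1,"y":-1,"z":0,"roll":0,"hand":60},{"x":1,"y":-1,"z":0,"roll":0,"hand":60},{"x":0,"y":-1,"z":0,"roll":0,"hand":60},{"x":0,"y":-1,"z":-1,"roll":0,"hand":60},{"x":0,"y":-1,"z":0,"roll":0,"hand":60},{"x":0,"y":0,"z":0,"roll":0,"hand":60},{"x":0,"y":0,"z":0,"roll":0,"hand":60}]}}

```text
time: 12.0
position: [0.5231, 0.0423, 0.0887]
tool_rot: [-2.177, -2.264, -0.002]
ft_force: [-2.1, 2.7, 4.3]
grip_width: 0.795
grip_force: 24.9
```

Run:
```python
from h import *
b=get_image('top');cv2.imwrite('pics/t6.png',b)
g=cv2.GaussianBlur(b,(3,3),0).astype(float);g5=cv2.GaussianBlur(cv2.imread('pics/t5.png'),(3,3),0).astype(float)
for v in(232,242,250):
    print(v,[(u,int(b[v,u].sum())) for u in range(338,354)])
# tin shift between t5 and t6 by phase correlation on tin crop
f=lambda i:cv2.cvtColor(i.astype(np.uint8),cv2.COLOR_BGR2GRAY)[215:266,352:390].astype(np.float32)
print(cv2.phaseCorrelate(f(g5),f(g)))
```

```text
232 [(338, 209), (339, 216), (340, 212), (341, 202), (342, 209), (343, 205), (344, 208), (345, 212), (346, 222), (347, 212), (348, 196), (349, 200), (350, 198), (351, 180), (352, 208), (353, 237)]
242 [(338, 205), (339, 214), (340, 213), (341, 208), (342, 205), (343, 209), (344, 207), (345, 206), (346, 205), (347, 193), (348, 183), (349, 203), (350, 239), (351, 276), (352, 323), (353, 358)]
250 [(338, 217), (339, 226), (340, 217), (341, 217), (342, 228), (343, 230), (344, 227), (345, 227), (346, 215), (347, 221), (348, 238), (349, 264), (350, 279), (351, 290), (352, 314), (353, 342)]
((-0.03660262198065567, -0.01827668248468939), 1.0032726245897787)
```

Emit:
{"name": "send_rows", "arguments": {"rows": [{"x":0,"y":-1,"z":0,"roll":0,"hand":60},{"x":0,"y":-1,"z":0,"roll":0,"hand":60},{"x":0,"y":0,"z":0,"roll":0,"hand":87},{"x":0,"y":0,"z":0,"roll":0,"hand":87},{"x":0,"y":0,"z":0,"roll":0,"hand":87},{"x":0,"y":0,"z":15,"roll":0,"hand":87},{"x":0,"y":0,"z":40,"roll":0,"hand":87},{"x":0,"y":0,"z":45,"roll":0,"hand":87},{"x":-5,"y":15,"z":45,"roll":0,"hand":87},{"x":-12,"y":40,"z":20,"roll":0,"hand":87}]}}

```text
time: 13.05
position: [0.5085, 0.0903, 0.2587]
tool_rot: [2.184, 2.251, 0.01]
ft_force: [1.2, 0.0, -0.8]
grip_width: 0.998
grip_force: 0.0
```

Emit:
{"name": "send_rows", "arguments": {"rows": [{"x":-13,"y":45,"z":5,"roll":0,"hand":87},{"x":-13,"y":45,"z":0,"roll":0,"hand":87},{"x":-13,"y":45,"z":0,"roll":0,"hand":87},{"x":-13,"y":40,"z":0,"roll":0,"hand":87},{"x":-8,"y":20,"z":0,"roll":0,"hand":87},{"x":0,"y":10,"z":0,"roll":0,"hand":87},{"x":0,"y":0,"z":0,"roll":0,"hand":87},{"x":0,"y":0,"z":0,"roll":0,"hand":87}]}}

```text
time: 13.85
position: [0.4468, 0.2976, 0.2584]
tool_rot: [2.18, 2.261, -0.0]
ft_force: [0.0, -1.3, -0.7]
grip_width: 0.999
grip_force: 0.0
```

Run:
```python
from h import *
c=get_calibration('wrist');a=get_image('wrist');b=get_image('top')
np.save('w7.npy',c['world_from_camera']);cv2.imwrite('pics/t7.png',b);cv2.imwrite('pics/w7.png',a)
o=np.zeros((560,800,3),np.uint8)
o[:360,:480]=cv2.resize(a,(480,360));o[:360,490:790]=cv2.resize(b[185:305,300:400],(300,360))
cv2.imwrite('pics/m7.png',o)
w=dict(mtx=c['mtx'],world_from_camera=c['world_from_camera'])
m=red(a,60);n,l,st,ce=cv2.connectedComponentsWithStats(m)
for i in range(1,n):
    if st[i,4]>1000: print(st[i],ce[i],ray(w,*ce[i],.086))
```

```text
[ 289  155   71   72 3315] [323.0678733  187.99426848] [0.44737419 0.33658493 0.086     ]
[ 116  247   85   64 2468] [157.19975689 279.89141005] [0.31864657 0.25891029 0.086     ]
```

View pics/m7.png

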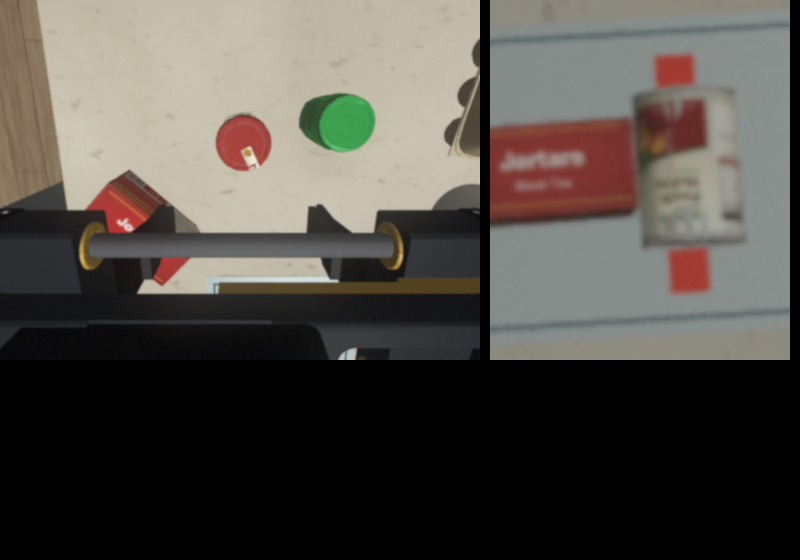

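The box now sits flush against the middle of the tin, the tin is still on the stripe, and the jar lid is at wrist pixel (324,191). I narrow the jaws and descend onto the jar.

Emit:
{"name": "send_rows", "arguments": {"rows": [{"x":0,"y":15,"z":0,"roll":-4,"hand":75},{"x":0,"y":20,"z":-5,"roll":-4,"hand":75},{"x":0,"y":0,"z":-30,"roll":0,"hand":75},{"x":0,"y":0,"z":-30,"roll":0,"hand":75},{"x":0,"y":0,"z":-25,"roll":0,"hand":75},{"x":0,"y":0,"z":-10,"roll":0,"hand":75},{"x":0,"y":0,"z":-10,"roll":0,"hand":75},{"x":0,"y":0,"z":0,"roll":0,"hand":75}]}}

```text
time: 14.75
position: [0.4459, 0.3338, 0.1477]
tool_rot: [2.331, 2.106, -0.002]
ft_force: [-0.2, 0.1, -0.4]
grip_width: 0.863
grip_force: 0.0
```

Emit:
{"name": "send_rows", "arguments": {"rows": [{"x":1,"y":0,"z":-10,"roll":0,"hand":75},{"x":0,"y":0,"z":-12,"roll":0,"hand":75},{"x":0,"y":0,"z":-12,"roll":0,"hand":75},{"x":0,"y":0,"z":-9,"roll":0,"hand":75},{"x":0,"y":0,"z":0,"roll":0,"hand":45},{"x":0,"y":0,"z":0,"roll":0,"hand":45},{"x":0,"y":0,"z":0,"roll":0,"hand":45},{"x":0,"y":0,"z":0,"roll":0,"hand":45},{"x":0,"y":0,"z":0,"roll":0,"hand":45}], "force": 25}}

```text
time: 15.65
position: [0.4473, 0.3347, 0.1056]
tool_rot: [2.33, 2.107, 0.003]
ft_force: [1.8, 0.3, -1.4]
grip_width: 0.652
grip_force: 24.7
```

Emit:
{"name": "send_rows", "arguments": {"rows": [{"x":0,"y":0,"z":10,"roll":0,"hand":45},{"x":0,"y":0,"z":30,"roll":0,"hand":45},{"x":0,"y":0,"z":40,"roll":0,"hand":45},{"x":2,"y":-10,"z":30,"roll":0,"hand":45},{"x":6,"y":-25,"z":0,"roll":0,"hand":45},{"x":9,"y":-35,"z":0,"roll":0,"hand":45},{"x":9,"y":-38,"z":0,"roll":0,"hand":45},{"x":9,"y":-38,"z":0,"roll":0,"hand":45},{"x":9,"y":-38,"z":0,"roll":0,"hand":45},{"x":9,"y":-38,"z":0,"roll":0,"hand":45}]}}

```text
time: 16.65
position: [0.4992, 0.1108, 0.2154]
tool_rot: [-2.329, -2.106, 0.001]
ft_force: [1.3, -0.1, -4.0]
grip_width: 0.649
grip_force: 24.7
```

Emit:
{"name": "send_rows", "arguments": {"rows": [{"x":9,"y":-38,"z":0,"roll":0,"hand":45},{"x":8,"y":-32,"z":0,"roll":0,"hand":45},{"x":4,"y":-20,"z":0,"roll":0,"hand":45},{"x":2,"y":-11,"z":0,"roll":0,"hand":45},{"x":0,"y":0,"z":0,"roll":0,"hand":45},{"x":0,"y":0,"z":-15,"roll":0,"hand":45},{"x":0,"y":0,"z":-15,"roll":0,"hand":45},{"x":0,"y":0,"z":-8,"roll":0,"hand":45},{"x":0,"y":0,"z":0,"roll":0,"hand":45}]}}

```text
time: 17.55
position: [0.5212, 0.0123, 0.1748]
tool_rot: [-2.327, -2.107, 0.006]
ft_force: [-0.6, -0.4, -2.8]
grip_width: 0.648
grip_force: 24.7
```

Emit:
{"name": "send_rows", "arguments": {"rows": [{"x":1,"y":0,"z":-2,"roll":0,"hand":45},{"x":0,"y":0,"z":-2,"roll":0,"hand":45},{"x":0,"y":0,"z":-2,"roll":0,"hand":45},{"x":0,"y":0,"z":-1,"roll":0,"hand":45},{"x":0,"y":0,"z":0,"roll":0,"hand":45},{"x":0,"y":0,"z":0,"roll":0,"hand":45}]}}

```text
time: 18.15
position: [0.5238, 0.0115, 0.1703]
tool_rot: [2.33, 2.107, 0.0]
ft_force: [-0.2, -0.5, -2.9]
grip_width: 0.65
grip_force: 24.7
```

Emit:
{"name": "send_rows", "arguments": {"rows": [{"x":0,"y":0,"z":-1,"roll":0,"hand":45},{"x":0,"y":0,"z":-1,"roll":0,"hand":45},{"x":0,"y":0,"z":0,"roll":0,"hand":45},{"x":0,"y":0,"z":0,"roll":0,"hand":45}]}}

```text
time: 18.55
position: [0.5237, 0.0115, 0.1681]
tool_rot: [2.33, 2.107, -0.0]
ft_force: [0.6, 0.1, -3.2]
grip_width: 0.646
grip_force: 24.7
```

Emit:
{"name": "send_rows", "arguments": {"rows": [{"x":0,"y":0,"z":-1,"roll":0,"hand":45},{"x":0,"y":0,"z":0,"roll":0,"hand":45},{"x":0,"y":0,"z":0,"roll":0,"hand":45}]}}

```text
time: 18.85
position: [0.5238, 0.0115, 0.1679]
tool_rot: [-2.33, -2.107, -0.0]
ft_force: [-3.5, 1.5, 6.2]
grip_width: 0.65
grip_force: 24.6
```

Contact: the force has flipped from hanging weight to support. Release and rise.

Emit:
{"name": "send_rows", "arguments": {"rows": [{"x":0,"y":0,"z":0,"roll":0,"hand":62},{"x":0,"y":0,"z":0,"roll":0,"hand":75},{"x":0,"y":0,"z":0,"roll":0,"hand":80},{"x":0,"y":0,"z":0,"roll":0,"hand":80},{"x":0,"y":0,"z":10,"roll":0,"hand":80},{"x":0,"y":0,"z":30,"roll":0,"hand":80},{"x":0,"y":0,"z":40,"roll":0,"hand":80},{"x":0,"y":0,"z":40,"roll":0,"hand":80},{"x":0,"y":30,"z":0,"roll":0,"hand":80},{"x":0,"y":45,"z":0,"roll":0,"hand":80}]}}

```text
time: 19.85
position: [0.5251, 0.0841, 0.2901]
tool_rot: [2.336, 2.098, 0.007]
ft_force: [0.4, 0.4, 0.8]
grip_width: 0.922
grip_force: 0.0
```

Emit:
{"name": "send_rows", "arguments": {"rows": [{"x":0,"y":45,"z":0,"roll":0,"hand":80},{"x":0,"y":45,"z":0,"roll":0,"hand":80},{"x":0,"y":45,"z":0,"roll":0,"hand":80},{"x":0,"y":45,"z":0,"roll":0,"hand":80},{"x":0,"y":20,"z":0,"roll":0,"hand":80},{"x":0,"y":0,"z":0,"roll":0,"hand":80},{"x":0,"y":0,"z":0,"roll":0,"hand":80},{"x":0,"y":0,"z":0,"roll":0,"hand":80}]}}

```text
time: 20.65
position: [0.5245, 0.2841, 0.2875]
tool_rot: [2.333, 2.103, -0.0]
ft_force: [-0.2, 1.0, 0.6]
grip_width: 0.915
grip_force: 0.0
```

Run:
```python
from h import *
a=get_image('side');b=get_image('top')
o=np.zeros((480,800,3),np.uint8)
o[:,:400]=cv2.resize(a[175:325,225:350],(400,480));o[:,400:]=cv2.resize(b[145:305,266:400],(400,480))
cv2.imwrite('pics/m9.png',o)
```

```text
(no output)
```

View pics/m9.png

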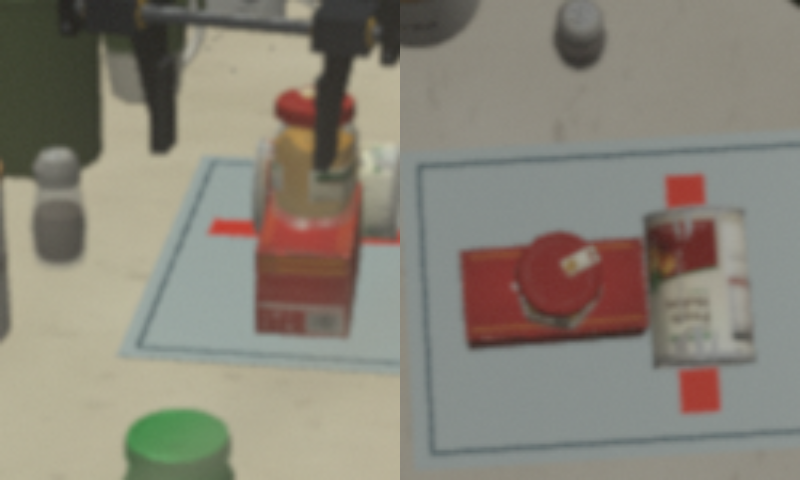

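The jar stands upright on the middle of the box (crop pixel (560,275)). The box end sits at the middle of the tin (column 645), the tin is on the stripe, and the salt hasn't moved.

```bash
python3 -c "
from bench import *
print(close_job())"
```

```text
the job is handed in; nothing more can be done
None
```

The job is handed in at about 21 s: the tin was rolled onto the red stripe, the tea box chocks its left side with one small end against its middle, the honey jar stands on the box, and the salt shaker did not move in the last picture; the verdict was not reported.

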